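Sort checked pin boxes into the pass and reject nests by their tags

TASK

Sort the two pin boxes that have been checked: put the one with the round tag into the nest with the round marker (pass) and the one with the triangular tag into the nest with the triangular marker (reject). Each box must end flat on its nest's floor, lid up, with its tag at the end beside the nest's marker, and must not be tipped over on the way. Leave the box without a tag and the other things on the desk where they are.

Things in the scene. Friction and masses are not known exactly. Their poses are not given: they have to be found in the camera images.
- pinbox_round: A shut pin box of green plastic with a fixed clear lid, 54 mm (its x) by 84 mm (its y) by 23 mm high, about 80 g; origin at the centre of its underside, z up through the lid. Grip it across the 54 mm width, from above. On the lid, centred 22 mm from the middle towards the box's +y end, is a black raised tag, 3 mm thick: a round disc, 26 mm across.
- pinbox_round_tag (a point): Centre of the top face of the round tag, 26 mm above the box's underside.
- pinbox_triangle: A shut pin box of green plastic with a fixed clear lid, 54 mm (its x) by 84 mm (its y) by 23 mm high, about 80 g; origin at the centre of its underside, z up through the lid. Grip it across the 54 mm width, from above. On the lid, centred 22 mm from the middle towards the box's +y end, is a black raised tag, 3 mm thick: a triangle with sides of 34 mm.
- pinbox_triangle_tag (a point): Centre of the top face of the triangular tag, 26 mm above the box's underside.
- pinbox_plain: A shut pin box of green plastic with a fixed clear lid, 54 mm (its x) by 84 mm (its y) by 23 mm high, about 80 g; origin at the centre of its underside, z up through the lid. Grip it across the 54 mm width, from above. It has no tag: it has not been checked yet and stays where it is.
- nest_round: A fixed grey tray (nest), 72 mm (its x) by 102 mm (its y), with one open pocket 62 by 92 mm: floor 4 mm, walls 12 mm above the desk, 5 mm thick; origin under the pocket's middle, at desk height. At its +y end, away from the robot, a pad 34 mm long and 8 mm high carries a black raised marker: a round disc, 26 mm across. This is the pass nest.
- nest_round_floor (a point): Middle of the pocket's floor in the pass nest, 4 mm above the desk.
- nest_round_marker (a point): Centre of the top of the round marker, 67 mm from the pocket's middle along the nest's +y, 11 mm above the desk.
- nest_triangle: A fixed grey tray (nest), 72 mm (its x) by 102 mm (its y), with one open pocket 62 by 92 mm: floor 4 mm, walls 12 mm above the desk, 5 mm thick; origin under the pocket's middle, at desk height. At its +y end, away from the robot, a pad 34 mm long and 8 mm high carries a black raised marker: a triangle with sides of 34 mm. This is the reject nest.
- nest_triangle_floor (a point): Middle of the pocket's floor in the reject nest, 4 mm above the desk.
- nest_triangle_marker (a point): Centre of the top of the triangular marker, 67 mm from the pocket's middle along the nest's +y, 11 mm above the desk.
- desk_fan: A fixed desk fan behind the work, not to be touched: origin on the desk under its base. Its round head, 0.36 m across, faces the robot, from 0.10 to 0.48 m above the desk, and reaches about 0.13 m nearer to the robot and 0.19 m farther to the left (world +y) than the origin: enter and carry in front of it.
- eraser: A blue and white eraser, 20 x 44 x 11 mm, lying on the desk; origin at the centre of its underside. To be left alone.
- forceps: Fine steel forceps, 13 x 117 x 10 mm, lying on the desk; origin at the centre of its underside. To be left alone.
- tape_roll: A roll of brown tape, 93 x 91 x 48 mm, lying flat on the desk; origin at the centre of its underside. To be left alone.
- marker_pen: A white marker pen with a black cap, 17 x 135 x 16 mm, lying along the desk's front edge; origin at the centre of its underside. To be left alone.

How it is judged (in metres and radians):
At the end, for the whole second after the job is handed in: Each tagged box lies in the nest of its own mark, within 8 mm of the pocket's middle, underside 1 to 7 mm above the desk, lid up and level within 0.06 rad, tag on the marker's half, at rest; untagged box, eraser, forceps, tape roll and marker pen within 30 mm of their starts (horizontal distance between pinbox_round and nest_round_floor below 0.008 m and z of pinbox_round in the frame of nest_round between 0.001 and 0.007 m and angle between each of pinbox_round, pinbox_triangle's own z axis and vertical below 0.06 rad and y of pinbox_round_tag in the frame of nest_round above 0.008 m and linear speed of each of pinbox_round, pinbox_triangle below 0.02 m/s and horizontal distance between pinbox_triangle and nest_triangle_floor below 0.008 m and z of pinbox_triangle in the frame of nest_triangle between 0.001 and 0.007 m and y of pinbox_triangle_tag in the frame of nest_triangle above 0.008 m and distance of each of pinbox_plain, eraser, forceps, tape_roll, marker_pen from where it was at the start of the episode below 0.03 m); the robot touches nothing.
It fails at once if the untagged box or a bystander is moved by more than 30 mm (distance of any of pinbox_plain, eraser, forceps, tape_roll, marker_pen from where it was at the start of the episode above 0.03 m).
It fails at once if a tagged box is tipped by more than 0.7 rad (angle between any of pinbox_round, pinbox_triangle's own z axis and vertical above 0.7 rad).
It also fails if it takes over 51 s, if anything falls off the work surface, if the arm or the gripper's body presses on something with over 40 N, if the wrist force passes 120 N, or if a joint passes its speed limit or range.

ROBOT

A 6-joint arm with a two-finger parallel gripper is mounted at the origin on a cart in front of the work surface, level with it; the furniture and walls round the work are solid. World frame = base frame: x ahead of the robot, y to its left, z up, the work surface at z = 0. Lengths are in m, angles in degrees, forces in N, time in s.
With the tool pointing down it reaches from about 0.375 to 0.75 m from the base axis. Payload 9 kg.
Tool frame: the origin (TCP) lies midway between the tips of the shut fingers; the grasp point (between the pads) lies 19 mm behind it (robot.hold_point_z is the distance from the TCP to the grasp point, in m); z points along the fingers, y is the line along which they close (so a half turn about z gives the same grasp; the last joint's range is limited). The gripper opens to 85 mm and grips with 20 to 120 N. Pads are 22 mm wide; open, the fingers measure 114 mm over their backs; the gripper's body (76 mm by 85 mm) begins 54 mm behind the grasp point. The pads swing forward as they close: fully open they stand 13 mm farther back than shut.
Start: joints at [-79.108, 5.964, 5.575, 89.605, 0, 77.527], TCP at [0.238, -0.551, 0.231] pointing down, gripper open.
Joint ranges: [-171.21, 171.21], [-48.23, 106.86], [-62.78, 66.21], [-105.2, 120.99], [-86.42, 89.51], [-180, 180]. Speed limits (degrees/s): [127.2, 127.2, 147.25, 180, 180, 180].

INTERFACE

Orientations are given as [roll, pitch, yaw] about the fixed x, y, z axes, in that order (R = Rz(yaw) Ry(pitch) Rx(roll)).
In Python, from plant import robot, fingers, grab_frame, get_calibration, cut_out, mark_of gives the robot as it stands. Calls block until the motion is done:
- robot.move_pose(position, orientation): joint-space move of the TCP to a pose.
- robot.line_to(position, vel=0.15, rotation=None, guard=None): straight line of the TCP; rotation=None keeps the orientation; vel is the mean speed in m/s. With guard (N) it stops when the force on the tool has changed by that much, and returns True; else False.
- robot.goto_joints(angles): joint-space move.
- fingers.set_gripper(opening): finger opening in m; the grip force is fixed at half the most; returns when the fingers have stopped.
- robot.pause(seconds).
- robot.ik(position, orientation): joint angles nearest the present ones, or None.
- grab_frame(name): name is "side" or "top" or "wrist"; returns the picture (400x640x3 uint8, blue, green, red); there is no depth.
- get_calibration(name): a dict with "vertical_fov" (degrees; the focal length in pixels is half the picture's height over the tangent of half this angle, whatever the lens; pixels are square), "cx", "cy" (the principal point, pixels), "rvec" (rotation vector, rad) and "tvec" (3), from world to camera coordinates, as OpenCV has them. Camera axes: x right, y down, z forward; pixel columns grow to the right and rows downward; lengths in m; the calibration is good to about 2 mm. A picture is of the moment at which its call begins: read the wrist's pose just before it. get_calibration takes no time and is no camera call; for the wrist camera it gives the pose at the moment of the call.
A pose or a line that the arm cannot do raises robot.IKError and nothing moves.
- robot.job_done(): hands the job in; it is judged then, once.
Trained networks look in the newest picture that a camera, given by its name, has taken for a name from the list of things; names that differ only in an ending like _2 or _b are one class to them, and where a whole thing is asked for, a point or a joint stands for the part that bears it (a point fixed in the world has none). Each returns a list of dicts, best first, with "confidence" (0 to 1); they miss things now and then, are a little off and sometimes report something else, mostly with a low value. They report only what shows in the picture. A call takes as long as a camera call.
- cut_out(camera, target): "pixels" (400x640 bool, what is visible of it) and "uv" ([column, row] in pixels, amid what is visible of it).
- mark_of(camera, target): "uv" ([column, row] in pixels: a listed point, or the origin of a listed thing).
Readings, each from a call of its own:
- robot.get_time(): time.
- robot.get_q(): joint angles.
- robot.get_qvel(): joint speeds.
- robot.get_joint_torque(): joint torques, N m.
- robot.get_tool_pos(): TCP position.
- robot.get_tcp_rot(): TCP orientation.
- robot.get_ft_force(): force on the tool from outside, world axes, zero at the start.
- robot.get_torque(): the same for the moment, N m.
- robot.get_gripper_width(): finger opening in m.
- robot.get_gripper_force(): force on a finger pad.
Only numpy, scipy, OpenCV 4.12 (cv2) and the standard library are available. Lean on these libraries where they do the work, as an engineer would, in place of code of your own. Each camera call takes 0.05 s, during which the arm holds its last target. There are 200 camera calls.

## Working session

There is one attempt and no reset: what is moved stays moved. The work goes in short steps, each a Python script; the robot and the scene stay as the last script left them, time stands still between calls to the robot, and variables do not carry over. Pictures are saved under pics/ and viewed, at most 10 in all, crops included, and the job is handed in when it is done.

```bash
mkdir -p pics; ls; python3 - <<'E'
from plant import *
import cv2,numpy as np
for n in("top","side"):
    cv2.imwrite(f"pics/{n}0.png",grab_frame(n)); c=get_calibration(n); print(n,c)
    R=cv2.Rodrigues(np.array(c["rvec"],float))[0]; print(-R.T@np.ravel(c["tvec"]))
print(robot.get_time(), robot.get_tcp_rot())
E
```

```text
pics
plant.py
top {'vertical_fov': 51.782098033395535, 'cx': 323.1034244712555, 'cy': 192.83080114996062, 'rvec': array([ 2.12789638, -2.15081356,  0.16021509]), 'tvec': array([0.01810915, 0.55085906, 0.85401769])}
[0.41363074 0.00905454 0.92841128]
side {'vertical_fov': 52.94764471702433, 'cx': 319.0982264221866, 'cy': 201.32600733338546, 'rvec': array([ 1.99722984, -0.06419565,  0.01383742]), 'tvec': array([-0.56102026,  0.0865849 ,  1.01356525])}
[ 0.52399689 -0.91477112  0.48803306]
0.1 [-1.79933379e+02 -1.35924102e-02  2.33684773e+01]
```

View pics/top0.png

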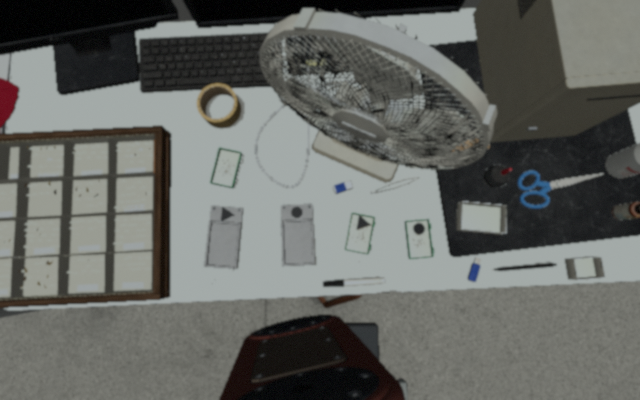

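View pics/side0.png

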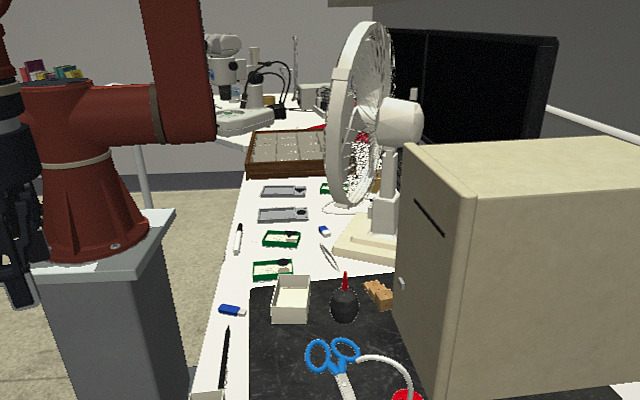

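The top view shows the triangle nest at (225,237) and the round nest at (298,235). The triangle box is at (360,233), the round box at (419,239) and the plain box at (226,168). All tags and markers point away from the robot. In the side view the fan stands behind the row.

```bash
cat > h.py <<'E'
from plant import *
import cv2, numpy as np
from scipy.optimize import minimize
def cam(n):
    c=get_calibration(n); f=200/np.tan(np.radians(c["vertical_fov"])/2)
    return np.array([[f,0,c["cx"]],[0,f,c["cy"]],[0,0,1]]),np.array(c["rvec"],float),np.array(c["tvec"],float)
def ray(C,uv,z):
    K,r,t=C; R=cv2.Rodrigues(r)[0]; o=-R.T@t.ravel(); d=R.T@np.linalg.solve(K,[*uv,1]); return o+d*(z-o[2])/d[2]
def cub(x0,x1,y0,y1,z): return np.array([[x,y,h] for x in(x0,x1) for y in(y0,y1) for h in(0,z)],float)
BOX=[cub(-.027,.027,-.042,.042,.023)]
NEST=[cub(-.036,.036,-.051,.051,.012),cub(-.036,.036,.05,.085,.008)]
def sil(C,parts,p,s=4):
    m=np.zeros((400*s,640*s),np.uint8); c,n=np.cos(p[2]),np.sin(p[2])
    for P in parts:
        W=P@np.array([[c,n,0],[-n,c,0],[0,0,1]])+[p[0],p[1],0]
        q=cv2.projectPoints(W,C[1],C[2],C[0],None)[0]
        cv2.fillConvexPoly(m,cv2.convexHull(np.round((q+.5)*s-.5).astype(np.int32)),1)
    return m>0
def fit(C,mask,parts,p0,s=4):
    M=cv2.resize(mask.astype(np.uint8),None,fx=s,fy=s,interpolation=cv2.INTER_LINEAR)>0
    M=cv2.resize(mask.astype(np.float32),None,fx=s,fy=s,interpolation=cv2.INTER_LINEAR)>.5
    def cost(p):
        S=sil(C,parts,p); return 1-(S&M).sum()/max(1,(S|M).sum())
    sim=np.array(p0)+np.array([[0,0,0],[.008,0,0],[0,.008,0],[0,0,.15]])
    r=minimize(cost,p0,method="Nelder-Mead",options=dict(initial_simplex=sim,xatol=1e-4,fatol=1e-4)); return r.x,1-r.fun
def locate(camname,name,tagz,verbose=True):
    """pose x,y,yaw of box/nest from mask; initial yaw from tag"""
    C=cam(camname); base=name; nest=name.startswith("nest")
    cu=cut_out(camname,name); tg=mark_of(camname,name+("_marker" if nest else "_tag")) if tagz else []
    if not cu: print(name,"missing"); return None
    o=ray(C,cu[0]["uv"],.012)[:2]; yaw=-np.pi/2
    if nest: yaw=-np.pi/2
    t=ray(C,tg[0]["uv"],tagz)[:2] if tg else None
    if t is not None and not nest: yaw=np.arctan2(*(t-o)[::-1])-np.pi/2
    elif t is not None: yaw=np.arctan2(*(t-o)[::-1])-np.pi/2
    p,iou=fit(C,cu[0]["pixels"],NEST if nest else BOX,[*o,yaw])
    print(camname,name,cu[0]["confidence"],"p",p[:2].round(4),np.degrees(p[2]).round(1),"iou",iou.round(3),"tag",None if t is None else (t.round(4),np.round(np.hypot(*(t-p[:2])),4), np.degrees(np.arctan2(*(t-p[:2])[::-1])-np.pi/2).round(1)))
    return p
E
sed -i '/INTER_LINEAR)>0$/d' h.py
python3 - <<'E'
from h import *
for c in("top","side"):
    grab_frame(c)
    for n,z in(("pinbox_round",.026),("pinbox_triangle",.026),("nest_round",.011),("nest_triangle",.011)): locate(c,n,z)
C=cam("top"); grab_frame("top")
for n in("desk_fan","pinbox_plain"):
    m=mark_of("top",n)
    if m: print(n,m[0]["confidence"],ray(C,m[0]["uv"],0))
print(robot.get_time())
E
```

```text
top pinbox_round 0.58 p [ 0.4522 -0.1986] -85.4 iou 0.912 tag (array([ 0.4764, -0.1911]), np.float64(0.0253), np.float64(-72.7))
top pinbox_triangle 0.72 p [ 0.4645 -0.0687] -99.3 iou 0.886 tag (array([ 0.4856, -0.065 ]), np.float64(0.0214), np.float64(-80.2))
top nest_round 0.76 p [0.4477 0.0694] -87.8 iou 0.961 tag (array([0.5111, 0.0725]), np.float64(0.0635), np.float64(-87.2))
top nest_triangle 0.78 p [0.4441 0.2361] -94.1 iou 0.968 tag (array([0.5111, 0.2362]), np.float64(0.067), np.float64(-89.9))
side pinbox_round 0.58 p [ 0.4555 -0.2004] -87.1 iou 0.772 tag (array([ 0.4815, -0.2025]), np.float64(0.0261), np.float64(-94.6))
side pinbox_triangle 0.79 p [ 0.4685 -0.0741] -95.7 iou 0.812 tag (array([ 0.4888, -0.0714]), np.float64(0.0205), np.float64(-82.6))
side nest_round 0.85 p [0.4522 0.0706] -91.9 iou 0.87 tag (array([0.5157, 0.0821]), np.float64(0.0645), np.float64(-79.7))
side nest_triangle 0.94 p [0.4487 0.2316] -92.9 iou 0.913 tag (array([0.5117, 0.2385]), np.float64(0.0633), np.float64(-83.7))
desk_fan 0.2 [ 0.35278116 -0.04523824  0.        ]
pinbox_plain 0.91 [0.61606528 0.23086178 0.        ]
1.15
```

```bash
cat >> h.py <<'E'
E
python3 - <<'E'
from h import *
C=cam("top"); 
for uv in((300,110),(350,145),(400,165),(450,165),(490,130)): print(uv,ray(C,uv,.12).round(3),ray(C,uv,.3).round(3))
for i,y in enumerate((-.135,.15)):
    robot.move_pose([.42,y,.27],[180,0,0]); print(robot.get_tool_pos().round(3),robot.get_time())
    print(get_calibration("wrist")["rvec"])
    Cw=cam("wrist"); R=cv2.Rodrigues(Cw[1])[0]; print("wcam",(-R.T@Cw[2]).round(3),R[2].round(2))
    im=grab_frame("wrist"); cv2.imwrite(f"pics/w{i}.png",im)
    for n,z in(("pinbox_round",.026),("pinbox_triangle",.026)) if i==0 else (("nest_round",.011),("nest_triangle",.011)): locate("wrist",n,z)
cv2.imwrite("pics/w.png",np.hstack([cv2.resize(cv2.imread(f"pics/w{i}.png"),(400,250)) for i in(0,1)]))
E
```

```text
(300, 110) [0.711 0.058 0.12 ] [0.645 0.047 0.3  ]
(350, 145) [ 0.636 -0.043  0.12 ] [ 0.587 -0.032  0.3  ]
(400, 165) [ 0.594 -0.143  0.12 ] [ 0.554 -0.109  0.3  ]
(450, 165) [ 0.593 -0.243  0.12 ] [ 0.553 -0.187  0.3  ]
(490, 130) [ 0.664 -0.328  0.12 ] [ 0.608 -0.253  0.3  ]
[ 0.42  -0.136  0.27 ] 2.8167
[-2.06314407  2.06347997  0.30501225]
wcam [ 0.494 -0.136  0.414] [-0.29 -0.   -0.96]
wrist pinbox_round 0.86 p [ 0.4529 -0.1963] -85.5 iou 0.93 tag (array([ 0.4732, -0.1949]), np.float64(0.0204), np.float64(-86.0))
wrist pinbox_triangle 0.76 p [ 0.4665 -0.0667] -101.7 iou 0.95 tag (array([ 0.4873, -0.0692]), np.float64(0.0209), np.float64(-96.9))
[0.42 0.15 0.27] 7.6917
[-2.06341791  2.06338591  0.30497358]
wcam [0.494 0.15  0.414] [-0.29 -0.   -0.96]
wrist nest_round 0.79 p [0.4483 0.0714] -88.0 iou 0.981 tag (array([0.5165, 0.0742]), np.float64(0.0682), np.float64(-87.6))
wrist nest_triangle 0.77 p [0.4454 0.2387] -94.4 iou 0.967 tag (array([0.5092, 0.2356]), np.float64(0.0638), np.float64(-92.8))
```

View pics/w.png

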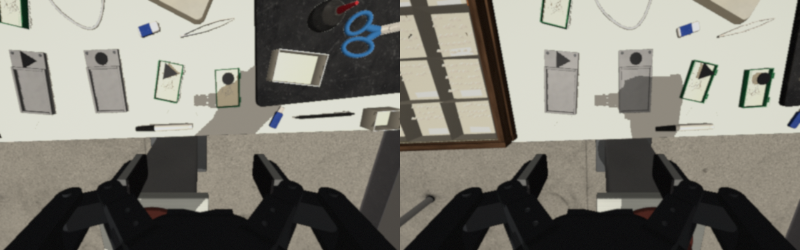

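The wrist view agrees with the top fits to about 3 mm, and the tag distances match the stated 22 and 67 mm. I'll pick up the round box first.

```bash
cat >> h.py <<'E'
G=.006
def carry(b,n):
    T=lambda s:print(s,robot.get_time().__round__(2),np.round(robot.get_tool_pos(),4),round(robot.get_gripper_width(),4),round(robot.get_gripper_force(),1))
    bo=[180,0,b[2]+90]; no=[180,0,n[2]+90]
    robot.move_pose([b[0],b[1],.10],bo); T("above")
    print("hit",robot.line_to([b[0],b[1],G],vel=.12,guard=15))
    fingers.set_gripper(.03); T("grip")
    robot.line_to([b[0],b[1],.09],vel=.15); T("lift")
    if robot.get_gripper_width()<.045: print("LOST"); return
    robot.line_to([n[0],n[1],.09],vel=.2,rotation=no); T("over")
    robot.line_to([n[0],n[1],.03],vel=.15)
    print("hit",robot.line_to([n[0],n[1],.0105],vel=.04,guard=8)); T("down")
E
python3 - <<'E'
from h import *
print(robot.get_time(),robot.get_q().round(0))
carry((.4527,-.1967,-85.5),(.4482,.0712,-88))
cv2.imwrite("pics/p1.png",grab_frame("side")[150:300,200:360].repeat(4,0).repeat(4,1))
E
```

```text
7.9417 [   3.  -20.  -15.   96.   -0. -177.]
above 12.45 [ 0.4527 -0.1966  0.1001] 0.0855 0.0
hit False
grip 13.8 [ 0.4533 -0.1972  0.007 ] 0.0512 63.3
lift 14.51 [ 0.4523 -0.1964  0.089 ] 0.051 62.5
over 16.0 [0.4481 0.0707 0.0899] 0.051 62.5
hit True
down 17.03 [0.4481 0.0712 0.011 ] 0.0507 63.3
```

View pics/p1.png

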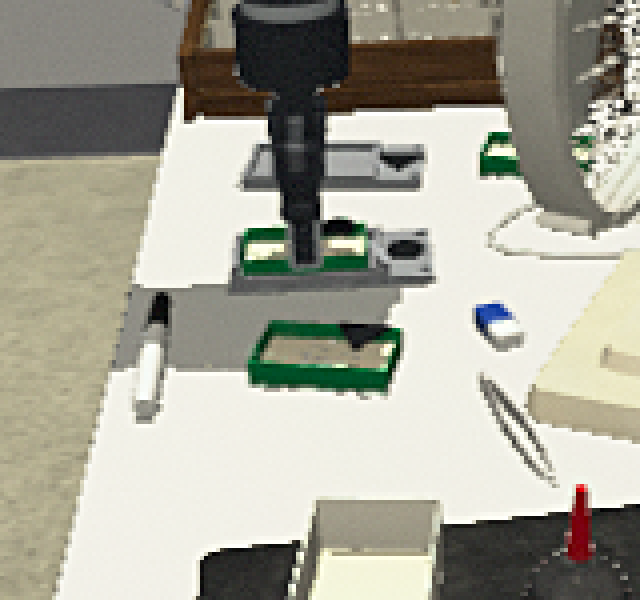

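The round box sits in its nest with the tag on the marker end, and contact came at TCP z = 11 mm, which matches the floor height. I'll release it and carry the triangle box.

```bash
python3 - <<'E'
from h import *
fingers.set_gripper(.085)
p=robot.get_tool_pos(); robot.line_to([p[0],p[1],.10],vel=.15)
robot.move_pose([.42,-.03,.2],[180,0,-5]); print(robot.get_time(),robot.get_q().round())
grab_frame("wrist")
locate("wrist","pinbox_round",.026); b=locate("wrist","pinbox_triangle",.026); locate("wrist","nest_round",.011)
if b is not None and np.hypot(b[0]-.4663,b[1]+.067)<.008:
    carry((*((b[:2]+[.4665,-.0667])/2),np.degrees(b[2])/2-101.5/2),(.4452,.2384,-94.3))
cv2.imwrite("pics/p2.png",np.hstack([cv2.resize(grab_frame("side")[150:250,220:360],None,fx=2.8,fy=2.8),cv2.resize(grab_frame("top")[150:250,180:320],None,fx=2.8,fy=2.8)]))
E
```

```text
18.9083 [-22. -26. -27.  90.   0. 163.]
wrist pinbox_round 0.57 p [0.4471 0.0718] -88.8 iou 0.935 tag (array([0.468, 0.076]), np.float64(0.0214), np.float64(-78.7))
wrist pinbox_triangle 0.72 p [ 0.4652 -0.0651] -102.2 iou 0.921 tag (array([ 0.4883, -0.0726]), np.float64(0.0243), np.float64(-107.9))
wrist nest_round 0.9 p [0.4474 0.0727] -88.0 iou 0.493 tag (array([0.5151, 0.0735]), np.float64(0.0677), np.float64(-89.3))
above 19.79 [ 0.4654 -0.0655  0.1004] 0.0849 0.0
hit False
grip 21.14 [ 0.4666 -0.0662  0.007 ] 0.0509 63.1
lift 21.85 [ 0.4654 -0.0657  0.0891] 0.0508 62.4Traceback (most recent call last):
  File "<stdin>", line 8, in <module>
  File "h.py", line 47, in carry
    robot.line_to([n[0],n[1],.09],vel=.2,rotation=no); T("over")
    ~~~~~~~~~~~~~^^^^^^^^^^^^^^^^^^^^^^^^^^^^^^^^^^^^
host.IKError: the arm cannot follow that straight line within its joint ranges
```

```bash
python3 - <<'E'
from h import *
n=(.4452,.2384,-94.3); no=[180,0,n[2]+90]
robot.line_to([.41,-.06,.12],vel=.15)
robot.move_pose([.40,.22,.12],no); print(robot.get_time(),robot.get_q().round(),robot.get_gripper_width())
robot.line_to([n[0],n[1],.09],vel=.15)
robot.line_to([n[0],n[1],.03],vel=.15)
print("hit",robot.line_to([n[0],n[1],.0105],vel=.04,guard=8),robot.get_tool_pos(),robot.get_time())
cv2.imwrite("pics/p2.png",np.hstack([cv2.resize(grab_frame("side")[150:250,220:360],None,fx=2.8,fy=2.8),cv2.resize(grab_frame("top")[150:250,180:320],None,fx=2.8,fy=2.8)]))
E
```

```text
27.1417 [  12.  -19.  -30.   80.   -0. -163.] 0.050899129943898044
hit True [0.4450224  0.23837355 0.01100291] 28.7083
```

View pics/p2.png

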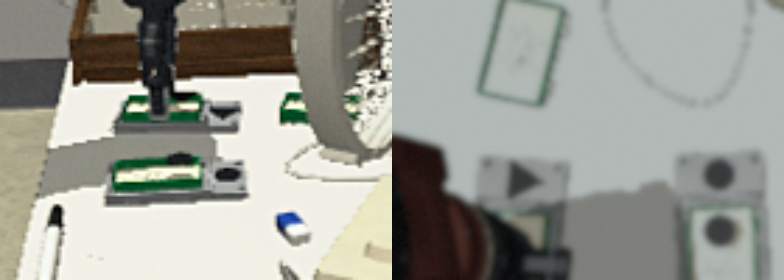

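Both boxes are in their nests with the tags by the markers, and contact was again at floor height. I'll release, rise and verify before handing in.

```bash
python3 - <<'E'
from h import *
fingers.set_gripper(.085)
p=robot.get_tool_pos(); robot.line_to([p[0],p[1],.10],vel=.15)
robot.line_to([.41,.16,.22],vel=.15); robot.pause(.3)
im=grab_frame("wrist"); cv2.imwrite("pics/p3.png",im)
for n in("round","triangle"):
    locate("wrist","pinbox_"+n,.026)
    for q,z in((f"nest_{n}_marker",.011),(f"nest_{n}_floor",.004)):
        m=mark_of("wrist",q); print(q,m and ray(cam("wrist"),m[0]["uv"],z).round(4))
print(robot.get_time())
E
```

```text
wrist pinbox_round 0.9 p [0.4473 0.0699] -87.6 iou 0.912 tag (array([0.4706, 0.0722]), np.float64(0.0234), np.float64(-84.3))
nest_round_marker [0.516  0.0693 0.011 ]
nest_round_floor []
wrist pinbox_triangle 0.32 p [0.504  0.0835] 3.4 iou 0.537 tag (array([0.4656, 0.2379]), np.float64(0.1591), np.float64(14.0))
nest_triangle_marker [0.5133 0.2329 0.011 ]
nest_triangle_floor []
31.875
```

View pics/p3.png

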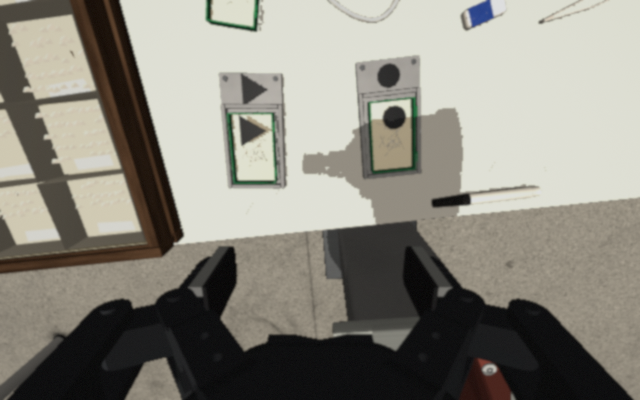

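The picture shows both boxes inside their pockets, triangle at (253,147) and round at (391,133), with margins all round and tags at the marker ends. The low-confidence triangle fit was a false detection on something else. Its tag at (0.466, 0.238) is where it should be.

```bash
python3 -c "
from plant import *
print(robot.job_done())"
```

```text
the job is handed in; nothing more can be done
None
```

The job is handed in at about 32 s: the round-tag box is in the pass nest and the triangle-tag box in the reject nest, both seated with tags at the marker ends; the hand-in call returned no verdict.

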